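Stand the fallen degreaser bottle up and open its safety cap

TASK

The small square bottle of degreaser has been knocked over on the butcher's counter: stand it upright on the counter with its cap still on. Then open its push-and-turn safety cap: press the cap down, turn it anticlockwise (seen from above) while it is pressed, and lift it off, leaving the bottle standing. The job ends while you are still holding: finish with the cap held still in the gripper about a hand's width straight above the bottle's mouth, touching nothing else; leave the cup, shaker and weight where they are.

Things in the scene. Friction and masses are not known exactly. Their poses are not given: they have to be found in the camera images.
- bottle: Loose square off-white bottle, blue panels, yellow stripe, 0.4 to 0.6 kg. Body 60 x 60 mm, 82 mm tall; shoulder tapering in up to 92 mm; neck 26 mm across. Origin: centre of its underside. x axis: from the underside along the long axis out through the cap; y, z square to the side faces. Starts lying on a side face, origin 30 mm up, x level, z up; upright: x up, origin at counter height.
- cap: Loose red round ribbed cap, 48 mm across, 30 mm tall, 30 g, locked on the bottle at first. Origin: centre of its skirt's underside; x axis: its own axis, out through its closed top. Locked: origin 98 mm from the bottle's along the bottle's x, axes as the bottle's; on the standing bottle it spans heights 98 to 128 mm. Once pressed and turned 45 to 80 degrees (aim at 63) it pulls straight off.
- cap_top (a point): Centre of the cap's flat top, 30 mm from the cap's origin. To open: press it 5 to 6 mm towards the bottle (about 12 N, bottoms at 6 mm), keep it pressed while turning anticlockwise seen from above; a stop lies near 84 degrees. Unpressed it turns only a few degrees, and never clockwise. The bottle need not be held: its base friction resists the turning.
- mouth (a point): Centre of the bottle's mouth (neck rim), on its long axis 117 mm from the underside, axes as the bottle's; hidden in the cap until the cap is off.
- plunger (a joint): Sprung steel pin in the bottle's mouth that pushes the cap outward: 0 with the cap locked (6 N), 0.006 m with the cap fully pressed (12 N), -0.0015 with the cap off.
- cup: Bystander: steel cup, 76 mm across, 85 mm tall, loose. Origin at the centre of its underside, z up.
- shaker: Bystander: aluminium shaker, 56 mm across, 104 mm tall, loose. Origin at the centre of its underside, z up.
- weight: Bystander: brass scale weight with a knob, 52 mm across, 72 mm tall, 0.5 kg, loose. Origin at the centre of its underside, z up.
Mind the look-alikes: they are no part of the job. What is shaped like the bottle but purple is not meant. What is shaped like the cap but yellow is not meant.

How it is judged (in metres and radians):
On the way, in this order (a step that is already met when the one before it is completed fails the run):
1. the bottle stands upright on the counter with its cap still locked on and not pressed (angle between bottle's own x axis and vertical below 0.08 rad and height (world z) of bottle below 0.006 m and linear speed of bottle below 0.03 m/s and distance between cap and bottle below 0.101 m and value of joint plunger below 0.002 m and angle between the y axis of cap and the y axis of bottle, either way round below 0.25 rad), for 0.2 s.
2. the cap is pressed down and turned while pressed (value of joint plunger above 0.0025 m and angle between the y axis of cap and the y axis of bottle, either way round above 0.35 rad and angle between bottle's own x axis and vertical below 0.15 rad), for 0.05 s.
At the end, for the whole second after the job is handed in: The bottle stands upright (within 0.08 rad) at rest on the counter, untouched; the cap is held still by the fingers with its underside 30 to 200 mm above the mouth and within 50 mm sideways of it, not touching the bottle; cup, shaker and weight within 30 mm of their starts (angle between bottle's own x axis and vertical below 0.08 rad and height (world z) of bottle below 0.006 m and linear speed of each of bottle, cap below 0.03 m/s and x of cap in the frame of mouth between 0.03 and 0.2 m and horizontal distance between cap and mouth below 0.05 m and contact force between the fingers and cap above 1 N and contact force between bottle and cap below 0.1 N and contact force between each of the arm, the fingers and bottle below 0.1 N and distance of each of cup, shaker, weight from where it was at the start of the episode below 0.03 m); the arm keeps its last pose, push and grip.
It fails at once if the cup, shaker or weight is knocked over or pushed away (distance of any of cup, shaker, weight from where it was at the start of the episode above 0.04 m or angle between any of cup, shaker, weight's own z axis and vertical above 0.5 rad).
It also fails if it takes over 51 s, if anything falls off the work surface, if the arm or the gripper's body presses on something with over 40 N, if the wrist force passes 120 N, or if a joint passes its speed limit or range.

ROBOT

A 6-joint arm with a two-finger parallel gripper is mounted at the origin on the work surface. World frame = base frame: x ahead of the robot, y to its left, z up, the work surface at z = 0. Lengths are in mm, angles in rad, forces in N, time in s.
With the tool pointing down it reaches from about 400 to 925 mm from the base axis. Payload 12.5 kg.
Tool frame: the origin (TCP) lies between the finger pads; the fingertips stand 14 mm ahead of it and the grasp point (between the pads) lies 5 mm behind it; x points along the fingers, y is the direction in which the jaws open and shut, and the axes are right-handed (so a half turn about x gives the same grasp; the last joint's range is limited). The gripper opens to 95 mm and grips with 3 to 60 N. Pads are 20 mm wide; open, the fingers measure 119 mm over their backs; the gripper's body (75 mm by 180 mm) begins 59 mm behind the grasp point.
Start: joints at [1.196, 0.491, 1.559, -0, 1.092, -0.106], TCP at [165.966, 602.578, 228.661] pointing down, gripper open.
Joint ranges: [-3.1, 3.1], [-0.84, 2.19], [0.05, 2.79], [-1.13, 4.28], [0.06, 2.93], [-2.69, 2.69]. Speed limits (rad/s): [2.22, 2.22, 2.79, 3.14, 3.14, 3.14].

INTERFACE

Orientations are given as [roll, pitch, yaw] about the fixed x, y, z axes, in that order (R = Rz(yaw) Ry(pitch) Rx(roll)).
In Python, from cell import env, cams gives the robot as it stands.
- The arm moves only by the tool carry_out, never from a script. Its arguments are lists of equal length, an entry for each row: "grip": the closure, from -1 (fully open) to 1 (shut); "linear": the shift along the tool's x, y, z scaled (see below), a list of three; "turn": the turn about the tool's x scaled (see below). In form: {"grip": [grip, ...], "linear": [[tx, ty, tz], ...], "turn": [turn, ...]}. A call has 1 to 5 rows; each row shifts and turns the commanded pose from where the row before left it, along the tool's axes as they then stand; what a row does not reach is not made up. The controller multiplies each number of a shift by 0.5 m and each number of a turn by 180 degrees. A row lasts 1/10 s, in which the tool goes at most 50 mm and 8.59 degrees, less where a joint would pass 70% of its speed; a pose out of reach is approached as far as the arm can. A call with a number of a shift or a turn outside -1 to 1 is refused whole. A call with a gripper value outside its range is refused whole. The fingers move at their own pace and stop on an object; the grip force is fixed at half the most. Time passes only in rows, so rows that do not move let the fingers close. It gives the time, the measured TCP pose, the force and the opening at its end, in the units of the state.
- env.state(): the state, without advancing time (a new reading comes with each control period).
- cams.read_camera(name): name is "scene" or "side" or "wrist"; returns the picture (480x640x3 uint8, blue, green, red); there is no depth.
- cams.camera_info(name): a dict with "fx", "fy", "cx", "cy" (pixels), "dist" ([k1, k2, p1, p2, k3] as OpenCV has them; the pictures are not rectified), "view" (4x4, takes a point from world to camera coordinates). Camera axes: x right, y down, z forward; pixel columns grow to the right and rows downward; lengths in mm; the calibration is good to about 2 mm. A picture is of the moment at which its call begins: read the wrist's pose just before it. camera_info takes no time and is no camera call; for the wrist camera it gives the pose at the moment of the call.
- env.job_done(): hands the job in, once; it reports no verdict.
The state is a dict: "t": time; "joints": joint angles; "qvel": joint speeds; "tau": joint torques, N m; "eef_pos": TCP position; "tcp_rot": TCP orientation; "ft_force": force on the tool from outside, world axes, zero at the start; "moment": the same for the moment, N m; "opening": opening from 0.0 (shut) to 1.0 (fully open).
Only numpy, scipy, OpenCV 4.12 (cv2) and the standard library are available. Lean on these libraries where they do the work, as an engineer would, in place of code of your own. Each camera call takes 0.05 s, during which the arm holds its last target. There are 200 camera calls.

## Working session

There is one attempt and no reset: what is moved stays moved. The work goes in short steps, Python scripts to look and compute and a tool call to move; the robot and the scene stay as the last step left them, time stands still between calls to the robot, and variables do not carry over. Pictures are saved under pics/ and viewed, about 8 in all and at most 12, crops included, and the job is handed in when it is done.

Besides the shell and the picture viewer there is one more tool, called as a command line: name --pt "numbers of a row" for each row, then --argument value for the rest. carry_out: Moves the arm, as the interface text tells. Shifts and turns lie within -1 to 1; 1 stands for 0.5 m of shift or 180 degrees of turn. Its arguments: {"type":"object","properties":{"grip":{"type":"array"},"linear":{"type":"array"},"turn":{"type":"array"}},"required":["grip","linear","turn"]}

```bash
mkdir -p pics; ls
python3 - <<'E'
from cell import env, cams
import cv2
s=env.state(); print({k:s[k] for k in("t","eef_pos","tcp_rot","opening","joints")})
for n in("scene","side"):
    cv2.imwrite(f"pics/{n}0.png",cams.read_camera(n)); print(n,cams.camera_info(n))
E
```

```text
pics
{'t': 0.0, 'eef_pos': array([165.88994026, 602.33908717, 228.04407602]), 'tcp_rot': array([-1.67927032,  1.56963775, -1.94807597]), 'opening': 0.9978942393014101, 'joints': array([ 1.19637186e+00,  4.91582964e-01,  1.55945853e+00,  3.72759830e-06,
        1.09170973e+00, -1.05620535e-01])}
scene {'fx': 550.3581670554646, 'fy': 550.3581670554646, 'cx': 335.23162320603706, 'cy': 250.20012313382392, 'dist': array([0.05984925, 0.        , 0.        , 0.        , 0.        ]), 'view': array([[ 7.41519434e-01,  6.70767856e-01, -1.48125874e-02,
        -4.02328453e+02],
       [ 5.29264313e-01, -5.98373731e-01, -6.01521542e-01,
        -2.45989657e+02],
       [-4.12344778e-01,  4.38200139e-01, -7.98719238e-01,
         1.24943721e+03],
       [ 0.00000000e+00,  0.00000000e+00,  0.00000000e+00,
         1.00000000e+00]])}
side {'fx': 473.3680555813257, 'fy': 473.3680555813257, 'cx': 320.1195158274837, 'cy': 241.8683717530859, 'dist': array([-0.0574528,  0.       ,  0.       ,  0.       ,  0.       ]), 'view': array([[ 9.64873842e-01, -2.61970457e-01, -1.97471284e-02,
        -4.93043937e+02],
       [-1.63454548e-01, -5.39778918e-01, -8.25785281e-01,
         1.30663732e+02],
       [ 2.05672264e-01,  8.00006374e-01, -5.63638821e-01,
         9.90294427e+02],
       [ 0.00000000e+00,  0.00000000e+00,  0.00000000e+00,
         1.00000000e+00]])}
```

View pics/scene0.png

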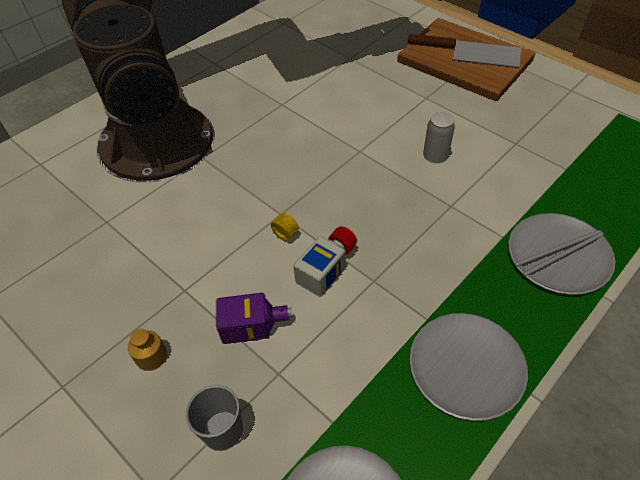

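View pics/side0.png

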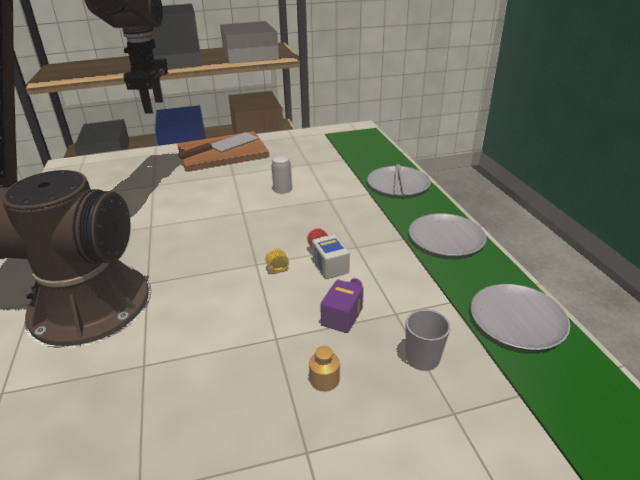

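Candidates in the scene picture: the off-white bottle (320,266) with the red cap (343,240) is the target. The look-alikes are the purple bottle (245,317) and the yellow cap (285,227). Bystanders are the cup (217,417), the shaker (438,138) and the weight (147,350). Next, one close crop of the choice from both cameras.

Run:
```python
import cv2,numpy as np
a=cv2.imread('pics/scene0.png')[215:305,265:365]; b=cv2.imread('pics/side0.png')[220:290,260:360]
b=cv2.copyMakeBorder(b,0,20,0,0,cv2.BORDER_CONSTANT)
o=[]
for im,(u,v) in((a,(265,215)),(b,(260,220))):
    im=cv2.resize(im,None,fx=4,fy=4,interpolation=cv2.INTER_CUBIC)
    for k in range(0,100,20):
        cv2.putText(im,str(u+k),(4*k,8),0,.35,(0,0,255),1); cv2.putText(im,str(v+k),(0,4*k+10),0,.35,(0,0,255),1)
        cv2.line(im,(4*k,0),(4*k,360),(90,90,90),1); cv2.line(im,(0,4*k),(400,4*k),(90,90,90),1)
    o.append(im)
cv2.imwrite('pics/crop1.png',np.hstack(o))
```

```text
(no output)
```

View pics/crop1.png

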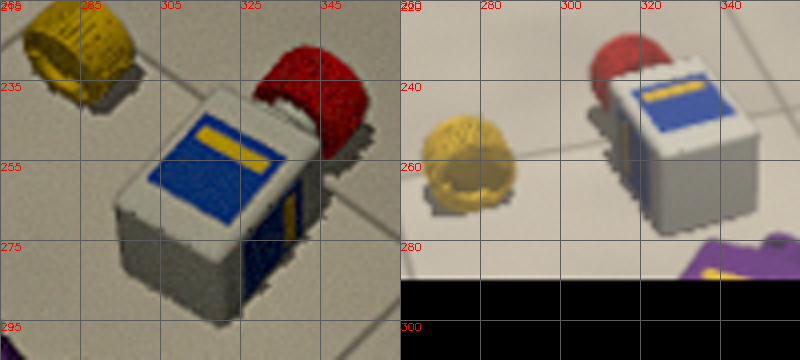

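The crop shows the off-white bottle lying with its red cap away from both cameras; the yellow cap stands apart. Next I fit its pose from the corners I read.

```bash
cat > h.py <<'E'
import numpy as np,cv2
from cell import env,cams
from scipy.optimize import least_squares
def proj(n,P,ci=None):
    c=ci or cams.camera_info(n); V=np.array(c['view'])
    K=np.array([[c['fx'],0,c['cx']],[0,c['fy'],c['cy']],[0,0,1]])
    return cv2.projectPoints(np.atleast_2d(np.array(P,float)),cv2.Rodrigues(V[:3,:3])[0],V[:3,3],K,np.array(c['dist']))[0][:,0]
def ray(n,uv,z):
    c=cams.camera_info(n); V=np.array(c['view'])
    K=np.array([[c['fx'],0,c['cx']],[0,c['fy'],c['cy']],[0,0,1]])
    p=cv2.undistortPoints(np.array([[uv]],float),K,np.array(c['dist']))[0,0]
    R=V[:3,:3]; o=-R.T@V[:3,3]; d=R.T@np.array([p[0],p[1],1]); return o+d*(z-o[2])/d[2]
E
python3 - <<'E'
from h import *
# local: (x,y,z), left=+y sign guess
L=lambda s:np.array([[0,s,60],[0,-s,60],[0,s,0],[0,-s,0],[82,s,60],[82,-s,60]],float)
sc=np.array([[294.2,266.8],[319.2,280.5],[295.5,282.5],[320.5,296.5],[318.3,236.3],[345,250.8]])
si=np.array([[324.5,258.3],[349.2,253.3],[326.3,278.8],[349.2,272.5],[312.5,241.3],[335,234.3]])
def W(p,l):
    c,s=np.cos(p[2]),np.sin(p[2]); return np.c_[p[0]+c*l[:,0]-s*l[:,1],p[1]+s*l[:,0]+c*l[:,1],l[:,2]]
def f(p): return np.r_[(proj('scene',W(p,L(30)))-sc).ravel(),(proj('side',W(p,L(30)))-si).ravel()]
a=ray('scene',sc[4],60);b=ray('scene',sc[0],60)
y0=np.arctan2(*(a-b)[1::-1]); print(a,b)
r=least_squares(f,[b[0],b[1],y0],loss='soft_l1'); p=r.x
print(p,np.degrees(p[2]));print(f(p).reshape(-1,2).round(1).tolist())
u=np.array([np.cos(p[2]),np.sin(p[2])])
print('cap116',p[:2]+116*u)
print('yellow',ray('scene',(285,227),24),ray('side',(277,261),24))
print('purple',ray('scene',(245,317),30),'neck',ray('scene',(288,313),30))
print('weight',ray('scene',(147,358),20),'cup',ray('scene',(220,440),0),'shaker',ray('scene',(437,155),0))
s=env.state()
from scipy.spatial.transform import Rotation as R
print(R.from_euler('xyz',s['tcp_rot']).as_matrix().round(3))
print(s['ft_force'])
E
```

```text
[494.66175767   8.3736773   60.        ] [509.64469878 -69.05678137  60.        ]
[533.40625413 -65.49655336   1.69844849] 97.31393030546445
[[-2.5, -1.8], [0.3, 0.6], [-1.3, 1.5], [0.2, 3.2], [0.8, -1.6], [1.3, -1.3], [0.3, 0.6], [1.1, -1.1], [-1.1, 2.1], [0.7, 1.6], [-1.9, -2.1], [-0.1, -1.1]]
cap116 [518.63878553  49.55961497]
yellow [410.22058223   2.40178539  24.        ] [411.45343252   1.16977012  24.        ]
purple [ 503.9601485  -185.01152458   30.        ] neck [ 553.08748801 -131.07762615   30.        ]
weight [ 436.04593118 -339.10268445   20.        ] cup [ 618.86297722 -345.00445173    0.        ] shaker [4.99875755e+02 3.79379811e+02 1.13686838e-13]
[[-0.     0.266  0.964]
 [-0.001  0.964 -0.266]
 [-1.    -0.001 -0.   ]]
[-0.06659956 -0.01282767 -0.07909597]
```

The pose is consistent: base at (533,-65), axis at yaw 97°, cap near (519,50), within reach. The purple bottle lies right behind the base, so I'll drag the bottle forward before standing it up. First I move above the cap.

carry_out --grip '[-1,-1,-1,-1,-1]' --pt "0 -0.06 0.066" --pt "0 -0.06 0.066" --pt "0 -0.06 0.066" --pt "0 -0.06 0.066" --pt "0 -0.06 0.066" --turn '[0,0,0,0,0]'

```text
t: 0.6
eef_pos: [285.7, 412.5, 228.5]
tcp_rot: [-1.953, 1.571, -2.222]
ft_force: [1.1, -1.1, 0.3]
opening: 0.998
```

carry_out --grip '[-1,-1,-1,-1,-1]' --pt "0 -0.06 0.066" --pt "0 -0.06 0.066" --pt "0 -0.06 0.066" --pt "0 -0.06 0.066" --pt "0 -0.06 0.066" --turn '[0,0,0,0,0]'

```text
t: 1.1
eef_pos: [405.0, 224.0, 228.6]
tcp_rot: [2.008, 1.571, 1.74]
ft_force: [0.4, 0.2, -0.4]
opening: 0.997
```

carry_out --grip '[-1,-1,-1,-1,-1]' --pt "0 0 0" --pt "0 0 0" --pt "0 0 0" --pt "0 0 0" --pt "0 0 0" --turn '[0.047,0.047,0.047,0.047,0.047]'

```text
t: 1.6
eef_pos: [404.3, 225.6, 228.5]
tcp_rot: [-1.948, 1.57, -2.961]
ft_force: [-0.0, -0.1, 0.3]
opening: 0.999
```

carry_out --grip '[-1,-1,-1,-1,-1]' --pt "0 0 0" --pt "0 0 0" --pt "0 0 0" --pt "0 0 0" --pt "0 0 0" --turn '[0.047,0.047,0.045,0,0]'

```text
t: 2.1
eef_pos: [404.3, 225.7, 228.5]
tcp_rot: [-1.774, 1.571, 3.07]
ft_force: [1.0, 0.6, -0.6]
opening: 1.0
```

```bash
cat >> h.py <<'E'
from scipy.spatial.transform import Rotation as Rot
def go(tx,ty,tz,yaw=None):
    s=env.state(); R=Rot.from_euler('xyz',s['tcp_rot']).as_matrix()
    print('t',round(s['t'],2),'pos',s['eef_pos'].round(1),'yawY',np.degrees(np.arctan2(R[1,1],R[0,1])).round(2),'j6',s['joints'][5].round(2),'F',s['ft_force'].round(1),'open',round(s['opening'],3))
    d=np.array([tx,ty,tz])-s['eef_pos']; print('scaled shift',(R.T@d/500).round(4))
E
python3 - <<'E'
from h import *
go(518,50,180); cv2.imwrite('pics/w1.png',cams.read_camera('wrist'))
E
```

```text
t 2.1 pos [404.3 225.7 228.5] yawY 7.52 j6 0.23 F [ 1.   0.6 -0.6] open 1.0
scaled shift [0.097  0.1794 0.3781]
```

carry_out --grip '[-1,-1,-1,-1,-1]' --pt "0.012 0.036 0.076" --pt "0.012 0.036 0.076" --pt "0.012 0.036 0.076" --pt "0.012 0.036 0.076" --pt "0.012 0.036 0.076" --turn '[0,0,0,0,0]'

```text
t: 2.65
eef_pos: [518.5, 47.1, 198.4]
tcp_rot: [2.198, 1.571, 0.757]
ft_force: [0.7, 0.3, -0.3]
opening: 1.001
```

carry_out --grip '[-1,-1]' --pt "0 0 0" --pt "0 0 0" --turn '[0,0]'

```text
t: 2.85
eef_pos: [517.8, 48.0, 198.2]
tcp_rot: [-1.938, 1.57, 2.902]
ft_force: [-0.6, 0.8, -0.1]
opening: 0.998
```

Run:
```python
from h import *
go(518,50,25); 
cap=[518.6,49.6,54]
ci=cams.camera_info('wrist'); im=cams.read_camera('wrist')
import pickle; pickle.dump(ci,open('w1.pkl','wb'))
cv2.imwrite('pics/w1.png',im); print(proj('wrist',[cap,[533.4,-65.5,60]],ci))
```

```text
t 2.85 pos [517.8  48.  198.2] yawY 7.3 j6 -0.16 F [-0.6  0.8 -0.1] open 0.998
scaled shift [ 0.3464  0.0013 -0.0038]
[[320.82115412 225.78089792]
 [320.67947262 345.93902025]]
```

View pics/w1.png

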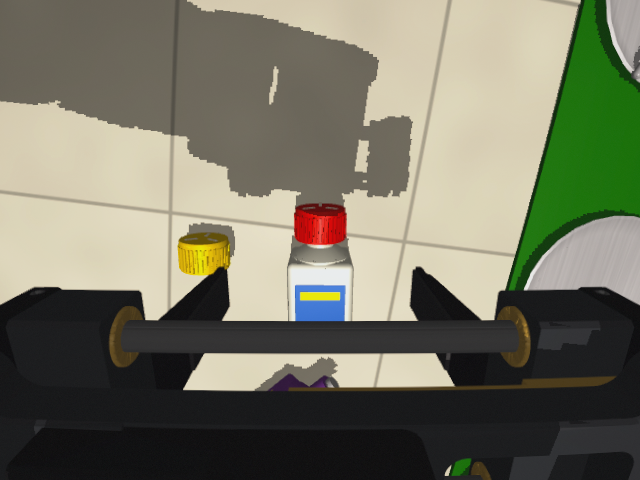

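The wrist view shows the red cap centred at column 320 (prediction 320.8), skirt edge at row 243 and top edge at row 212, with the bottle edges aligned with the image. I'll check the position along the axis.

Run:
```python
from h import *; import pickle
ci=pickle.load(open('w1.pkl','rb'))
p=np.array([533.4,-65.5]);u=np.array([np.cos(1.6984),np.sin(1.6984)])
for a,z in((98,54),(128,54),(128,30),(128,6),(82,60)): print(a,z,proj('w',[[*(p+a*u),z]],ci))
v=np.array([-u[1],u[0]])
for s in(-1,1): print(proj('w',[[*(p+113*u+24*s*v),30],[*(p+82*u+30*s*v),60]],ci))
```

```text
98 54 [[320.82599815 245.48449856]]
128 54 [[320.87938583 212.40361635]]
128 30 [[320.7926815  207.41502366]]
128 6 [[320.71733387 203.08158652]]
82 60 [[320.81936138 264.69933115]]
[[346.12874637 223.07545717]
 [354.6148637  264.709677  ]]
[[295.40878053 223.04238458]
 [287.02365534 264.66422445]]
```

carry_out --grip '[-1,-1,-1,-1,-1]' --pt "0.09 0.002 0" --pt "0.09 0 0" --pt "0.09 0 0" --pt "0.05 0 0" --pt "0.026 0 0" --turn '[0,0,0,0,0]'

```text
t: 3.4
eef_pos: [517.5, 49.9, 23.9]
tcp_rot: [-1.78, 1.568, 3.062]
ft_force: [-0.7, 0.7, 0.6]
opening: 0.995
```

carry_out --grip '[1,1,1,1,1]' --pt "0 0 0" --pt "0 0 0" --pt "0 0 0" --pt "0 0 0" --pt "0 0 0" --turn '[0,0,0,0,0]'

```text
t: 3.9
eef_pos: [519.1, 48.8, 26.5]
tcp_rot: [1.464, 1.569, 0.02]
ft_force: [-0.4, -0.1, 0.6]
opening: 0.637
```

carry_out --grip '[1,1,1,1,1]' --pt "0 0 0" --pt "0 0 0" --pt "0 0 0" --pt "0 0 0" --pt "0 0 0" --turn '[0,0,0,0,0]'

```text
t: 4.4
eef_pos: [518.8, 48.8, 25.8]
tcp_rot: [2.063, 1.571, 0.62]
ft_force: [-1.6, 1.3, 5.3]
opening: 0.504
```

Run:
```python
from h import *
go(518,50,25)
```

```text
t 4.4 pos [518.8  48.8  25.8] yawY 7.28 j6 -0.16 F [-1.6  1.3  5.3] open 0.504
scaled shift [ 0.0015 -0.0013 -0.0025]
```

The grip holds at an opening of 47.9 mm, which is the cap. Dragging the bottle 80 mm away from the purple one, along -tool z.

carry_out --grip '[1,1,1,1,1]' --pt "0 0 -0.016" --pt "0 0 -0.036" --pt "0 0 -0.036" --pt "0 0 -0.036" --pt "0 0 -0.036" --turn '[0,0,0,0,0]'

```text
t: 4.9
eef_pos: [508.7, 128.9, 25.6]
tcp_rot: [1.017, 1.57, -0.427]
ft_force: [0.9, -4.1, 3.0]
opening: 0.505
```

Run:
```python
from h import *
go(518,50,25)
r,a0=np.hypot(115,30),np.degrees(np.arctan2(30,115))
P=[r*np.array([np.cos(np.radians(a0+t)),np.sin(np.radians(a0+t))]) for t in np.linspace(0,90,21)]
d=np.diff(P,axis=0)/500; print(np.c_[-d[:,1],-d[:,0]*-1*-1*-1].round(4).tolist()) # (tool x, tool z)
```

```text
t 4.9 pos [508.7 128.9  25.6] yawY 7.28 j6 -0.0 F [ 0.9 -4.1  3. ] open 0.505
scaled shift [ 0.0013 -0.0015  0.1589]
[[-0.0179, -0.0054], [-0.0174, -0.0068], [-0.0168, -0.0081], [-0.0161, -0.0094], [-0.0153, -0.0107], [-0.0144, -0.0118], [-0.0135, -0.0129], [-0.0124, -0.014], [-0.0113, -0.0149], [-0.0101, -0.0157], [-0.0088, -0.0165], [-0.0075, -0.0171], [-0.0061, -0.0176], [-0.0047, -0.0181], [-0.0033, -0.0184], [-0.0018, -0.0186], [-0.0004, -0.0187], [0.0011, -0.0186], [0.0026, -0.0185], [0.004, -0.0182]]
```

Standing it up along an arc about its lower base edge, 4.5° per row (tool x negative is up, tool z positive is back).

carry_out --grip '[1,1,1,1,1]' --pt "-0.018 0 0.0055" --pt "-0.0175 0 0.007" --pt "-0.017 0 0.008" --pt "-0.016 0 0.0095" --pt "-0.0155 0 0.0105" --turn '[0,0,0,0,0]'

```text
t: 5.4
eef_pos: [511.3, 107.1, 68.4]
tcp_rot: [1.919, 1.571, 0.475]
ft_force: [0.1, 0.1, -3.5]
opening: 0.5
```

carry_out --grip '[1,1,1,1,1]' --pt "-0.0145 0 0.012" --pt "-0.0135 0 0.013" --pt "-0.0125 0 0.014" --pt "-0.0115 0 0.015" --pt "-0.01 0 0.0155" --turn '[0,0,0,0,0]'

```text
t: 5.9
eef_pos: [515.7, 72.9, 99.1]
tcp_rot: [2.95, 1.571, 1.506]
ft_force: [-0.0, 0.8, -4.3]
opening: 0.505
```

Run:
```python
from h import *
go(518,50,25)
a=cams.read_camera('scene')[150:330,250:450]; b=cams.read_camera('side')[130:310,230:430]
cv2.imwrite('pics/mid.png',cv2.resize(np.hstack([a,b]),None,fx=2,fy=2))
```

```text
t 5.9 pos [515.7  72.9  99.1] yawY 7.28 j6 -0.11 F [-0.   0.8 -4.3] open 0.505
scaled shift [ 0.1481 -0.0012  0.046 ]
```

View pics/mid.png

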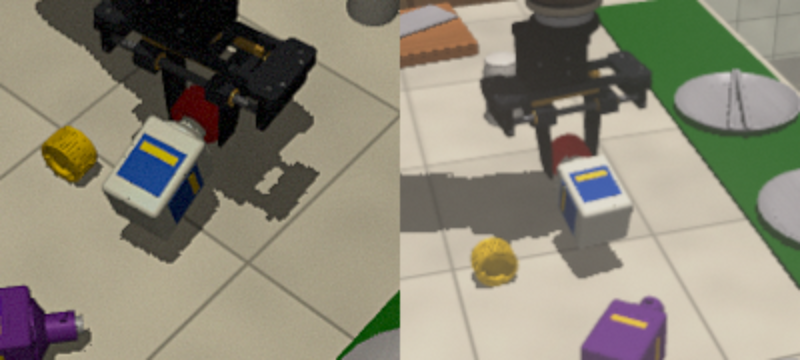

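The bottle is carried nearly rigidly: pad friction holds it at about 25-30° and the base is off the counter (F about -4.3 N). I'll lay it down again, then regrip only the outer few mm of the cap. That contact will pivot easily.

carry_out --grip '[1,1,1,1,1]' --pt "0.02 0 -0.025" --pt "0.03 0 -0.025" --pt "0.03 0 -0.025" --pt "0.03 0 -0.02" --pt "0.02 0 -0.01" --turn '[0,0,0,0,0]'

```text
t: 6.5
eef_pos: [508.3, 127.0, 32.2]
tcp_rot: [-1.488, 1.57, -2.93]
ft_force: [0.8, -2.8, -1.1]
opening: 0.505
```

carry_out --grip '[1,1,1,1,1]' --pt "0.01 0 0" --pt "0.006 0 0" --pt "0 0 0" --pt "0 0 0" --pt "0 0 0" --turn '[0,0,0,0,0]'

```text
t: 7.0
eef_pos: [509.2, 125.8, 26.1]
tcp_rot: [1.882, 1.57, 0.438]
ft_force: [-1.4, 5.4, 6.5]
opening: 0.501
```

carry_out --grip '[-0.2,-0.2,-0.2,-0.2,-0.2]' --pt "0 0 0" --pt "0 0 0" --pt "0 0 0" --pt "0 0 -0.016" --pt "0 0 -0.016" --turn '[0,0,0,0,0]'

```text
t: 7.5
eef_pos: [506.9, 141.9, 25.6]
tcp_rot: [-2.297, 1.571, 2.542]
ft_force: [-0.2, 0.0, 0.8]
opening: 0.599
```

Run:
```python
from h import *; import pickle
go(508.7,142,25)
ci=cams.camera_info('wrist'); im=cams.read_camera('wrist'); cv2.imwrite('pics/w2.png',im)
u=np.array([np.cos(1.6984),np.sin(1.6984)])
p=np.array([509,126])-115*u
for a,z in((98,54),(128,54),(82,60)): print(a,z,proj('w',[[*(p+a*u),z]],ci))
```

```text
t 7.5 pos [506.9 141.9  25.6] yawY 7.25 j6 0.02 F [-0.2  0.   0.8] open 0.599
scaled shift [0.0011 0.0036 0.0004]
98 54 [[319.82715092 394.34819916]]
128 54 [[319.82175568 333.56029312]]
82 60 [[319.84847847 434.24411054]]
```

View pics/w2.png

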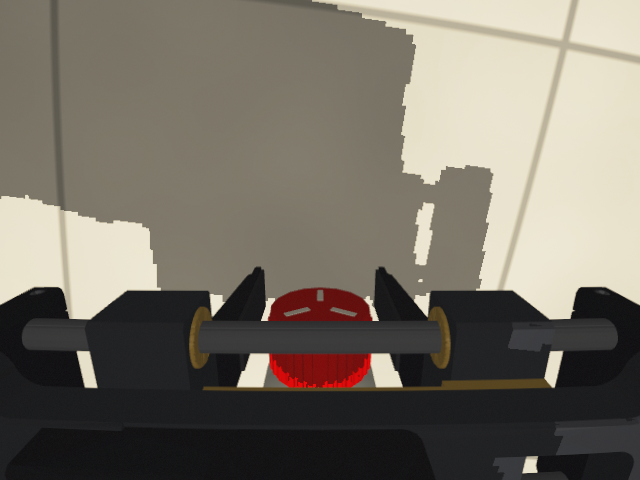

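The cap lies flat with its top face seen at rows 289-340 and column 320. The skirt edge at row 387 puts the cap about 3 mm further forward than assumed, so I shift 4 mm more, close, then lift.

carry_out --grip '[-0.2,1,1,1,1]' --pt "0 0 -0.008" --pt "0 0 0" --pt "0 0 0" --pt "0 0 0" --pt "0 0 0" --turn '[0,0,0,0,0]'

```text
t: 8.05
eef_pos: [506.4, 145.5, 25.6]
tcp_rot: [2.746, 1.571, 1.302]
ft_force: [-0.5, 2.3, -0.7]
opening: 0.487
```

carry_out --grip '[1,1,1,1,1]' --pt "0 0 0" --pt "0 0 0" --pt "-0.02 0 0.006" --pt "-0.02 0 0.007" --pt "-0.02 0 0.008" --turn '[0,0,0,0,0]'

```text
t: 8.55
eef_pos: [507.7, 134.6, 56.6]
tcp_rot: [-1.082, 1.571, -2.526]
ft_force: [0.2, -0.6, -4.1]
opening: 0.492
```

carry_out --grip '[1,1,1,1,1]' --pt "-0.02 0 0.009" --pt "-0.02 0 0.01" --pt "-0.02 0 0.012" --pt "-0.02 0 0.013" --pt "-0.02 0 0.014" --turn '[0,0,0,0,0]'

```text
t: 9.05
eef_pos: [511.5, 105.7, 106.5]
tcp_rot: [2.353, 1.571, 0.909]
ft_force: [-0.2, -0.2, -4.1]
opening: 0.485
```

carry_out --grip '[1,1,1,1,1]' --pt "-0.02 0 0.015" --pt "-0.02 0 0.016" --pt "-0.02 0 0.018" --pt "-0.01 0 0.018" --pt "0 0 0.018" --turn '[0,0,0,0,0]'

```text
t: 9.55
eef_pos: [517.1, 63.4, 141.3]
tcp_rot: [1.485, 1.57, 0.041]
ft_force: [1.4, 0.4, -4.7]
opening: 0.49
```

Run:
```python
from h import *
go(508.7,142,25)
a=cams.read_camera('scene')[150:330,250:450]; b=cams.read_camera('side')[130:310,230:430]
cv2.imwrite('pics/mid2.png',cv2.resize(np.hstack([a,b]),None,fx=2,fy=2))
```

```text
t 9.55 pos [517.1  63.4 141.3] yawY 7.28 j6 -0.13 F [ 1.4  0.4 -4.7] open 0.49
scaled shift [ 0.2326  0.0029 -0.1582]
```

View pics/mid2.png

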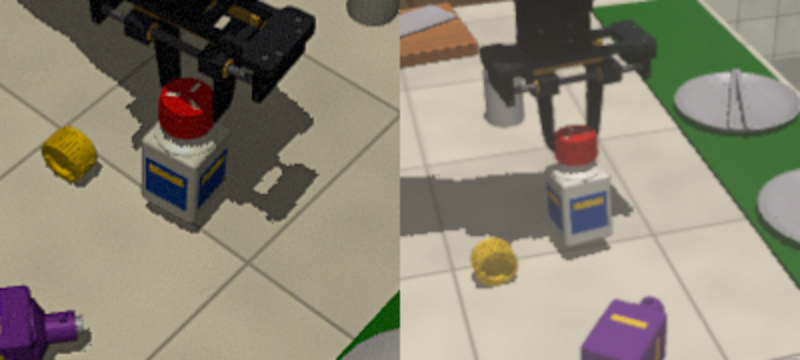

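It swung upright and hangs vertically, base roughly 20 mm up. Lowering gently until the counter takes the weight.

carry_out --grip '[1,1,1,1,1]' --pt "0.01 0 0" --pt "0.008 0 0" --pt "0.006 0 0" --pt "0.004 0 0" --pt "0 0 0" --turn '[0,0,0,0,0]'

```text
t: 10.15
eef_pos: [516.7, 64.3, 126.2]
tcp_rot: [-1.86, 1.57, 2.98]
ft_force: [-0.7, 0.0, -4.2]
opening: 0.489
```

carry_out --grip '[1,1,1,1,1]' --pt "0.004 0 0" --pt "0.004 0 0" --pt "0.002 0 0" --pt "0 0 0" --pt "0 0 0" --turn '[0,0,0,0,0]'

```text
t: 10.65
eef_pos: [517.4, 64.0, 122.6]
tcp_rot: [1.322, 1.569, -0.122]
ft_force: [-1.3, -1.5, 7.3]
opening: 0.492
```

carry_out --grip '[1,0,-0.3,-0.6,-0.6]' --pt "-0.003 0 0" --pt "0 0 0" --pt "0 0 0" --pt "0 0 0" --pt "0 0 0" --turn '[0,0,0,0,0]'

```text
t: 11.15
eef_pos: [516.9, 64.2, 123.2]
tcp_rot: [1.873, 1.57, 0.429]
ft_force: [-0.1, 0.2, -0.2]
opening: 0.7
```

carry_out --grip '[-0.6,-0.6,-0.6,-0.6,-0.6]' --pt "-0.04 0 0" --pt "-0.08 0 0" --pt "-0.08 0 0" --pt "0 0 0" --pt "0 0 0" --turn '[0,0,0,0,0]'

```text
t: 11.65
eef_pos: [516.8, 64.2, 223.5]
tcp_rot: [1.513, 1.569, 0.069]
ft_force: [-0.4, 0.3, -0.5]
opening: 0.799
```

Run:
```python
from h import *; import pickle
go(517,58,113)
o=[]
for n,(r,c) in dict(scene=(170,280),side=(160,260)).items():
    im=cams.read_camera(n)[r:r+120,c:c+130]; im=cv2.resize(im,None,fx=3,fy=3,interpolation=cv2.INTER_CUBIC)
    for k in range(0,130,20):
        cv2.putText(im,str(c+k),(3*k,8),0,.33,(0,0,255),1); cv2.putText(im,str(r+k),(0,3*k+10),0,.33,(0,0,255),1)
        cv2.line(im,(3*k,0),(3*k,5),(0,0,0),1)
    o.append(im)
cv2.imwrite('pics/st.png',np.hstack(o))
```

```text
t 11.65 pos [516.8  64.2 223.5] yawY 7.28 j6 -0.13 F [-0.4  0.3 -0.5] open 0.799
scaled shift [ 0.2209 -0.0015  0.0123]
```

View pics/st.png

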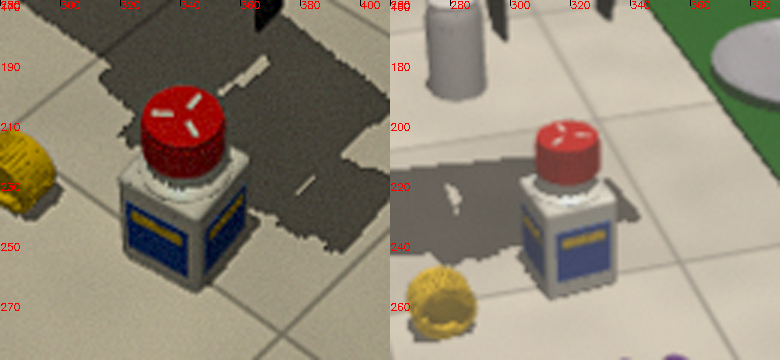

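The bottle stands upright on the counter with the cap on; the cap's top centre is at scene (341,208) and side (319,206). Next I locate it.

Run:
```python
from h import *
# outlines: cap-top ellipse extremes, taken via fitting of red silhouette
for n,box in (('scene',(320,190,365,235)),('side',(300,195,335,225))):
    im=cams.read_camera(n); x0,y0,x1,y1=box; c=im[y0:y1,x0:x1].astype(int)
    m=(c[:,:,2]>70)&(c[:,:,2]>2.2*c[:,:,1])&(c[:,:,2]>2.2*c[:,:,0])
    ys,xs=np.nonzero(m); bb=np.array([xs.min()+x0,xs.max()+x0,ys.min()+y0,ys.max()+y0]); print(n,bb)
    th=np.linspace(0,2*np.pi,60)
    def f(p):
        P=np.vstack([np.c_[p[0]+24*np.cos(th),p[1]+24*np.sin(th),np.full(60,z)] for z in(98,128)])
        q=proj(n,P); return np.array([q[:,0].min(),q[:,0].max(),q[:,1].min(),q[:,1].max()])-bb
    r=least_squares(f,[517,58]); print(r.x,r.fun.round(1))
print(ray('scene',(341,208.3),128),ray('side',(319,205.7),128))
```

```text
scene [327 354 199 228]
[519.22801813  42.17446237] [-0.4  0.4 -1.6  1.5]
side [309 328 201 210]
[527.65344324  66.34062771] [-1.1  1.1 -6.7  6. ]
[520.77063229  41.77983306 128.        ] [521.305601    37.86704106 128.        ]
```

Run:
```python
from h import *
th=np.linspace(0,2*np.pi,60); B={}
for n,box in (('scene',(320,190,365,235)),('side',(300,195,335,225))):
    im=cams.read_camera(n); x0,y0,x1,y1=box; c=im[y0:y1,x0:x1].astype(int)
    m=((c[:,:,2]>70)&(c[:,:,2]>1.6*c[:,:,1])).astype(np.uint8)
    k,l,st,_=cv2.connectedComponentsWithStats(m); i=1+st[1:,4].argmax(); s=st[i]
    B[n]=np.array([s[0]+x0,s[0]+s[2]-1+x0,s[1]+y0,s[1]+s[3]-1+y0]); print(n,B[n])
def f(p):
    o=[]
    for n in B:
        q=proj(n,np.vstack([np.c_[p[0]+24*np.cos(th),p[1]+24*np.sin(th),np.full(60,z)] for z in(98,128)]))
        o+=list(np.array([q[:,0].min(),q[:,0].max(),q[:,1].min(),q[:,1].max()])-B[n])
    return np.array(o)
r=least_squares(f,[517,45]); print(r.x,r.fun.round(1))
go(r.x[0],r.x[1],160)
```

```text
scene [327 355 198 229]
side [309 329 200 221]
[521.01953742  42.308582  ] [ 0.4  0.2 -0.1  1.  -1.4  0.2 -0.5  0.8]
t 11.95 pos [516.6  64.1 222.2] yawY 7.28 j6 -0.13 F [-0.5 -0.4  0.1] open 0.801
scaled shift [0.1243 0.0035 0.0444]
```

carry_out --grip '[-0.7,-0.7,-0.7,-0.7,-0.7]' --pt "0 0.0035 0.022" --pt "0.02 0 0.0225" --pt "0.08 0 0" --pt "0.08 0 0" --pt "0.04 0 0" --turn '[0,0,0,0,0]'

```text
t: 12.45
eef_pos: [520.1, 41.2, 109.8]
tcp_rot: [-1.744, 1.567, 3.095]
ft_force: [0.3, 0.1, 0.1]
opening: 0.85
```

carry_out --grip '[-0.7,-0.3,1,1,1]' --pt "0 0 0" --pt "0 0 0" --pt "0 0 0" --pt "0 0 0" --pt "0 0 0" --turn '[0,0,0,0,0]'

```text
t: 12.95
eef_pos: [521.7, 42.3, 114.0]
tcp_rot: [1.449, 1.569, 0.005]
ft_force: [0.6, -0.1, 0.1]
opening: 0.571
```

carry_out --grip '[1,1,1,1,1]' --pt "0 0 0" --pt "0 0 0" --pt "0 0 0" --pt "0 0 0" --pt "0 0 0" --turn '[0,0,0,0,0]'

```text
t: 13.45
eef_pos: [521.3, 42.4, 113.6]
tcp_rot: [1.517, 1.571, 0.073]
ft_force: [-2.8, -0.7, 6.6]
opening: 0.504
```

Run:
```python
from h import *
go(521,42.3,112)
```

```text
t 13.45 pos [521.3  42.4 113.6] yawY 7.29 j6 -0.17 F [-2.8 -0.7  6.6] open 0.504
scaled shift [ 0.0031 -0.0007  0.    ]
```

The cap is gripped (47.9 mm). Pressing down in small steps.

carry_out --grip '[1,1,1,1,1]' --pt "0.003 0 0" --pt "0.003 0 0" --pt "0.003 0 0" --pt "0.003 0 0" --pt "0 0 0" --turn '[0,0,0,0,0]'

```text
t: 13.95
eef_pos: [521.3, 42.3, 107.8]
tcp_rot: [1.413, 1.57, -0.03]
ft_force: [-3.7, -0.8, 10.0]
opening: 0.504
```

carry_out --grip '[1,1]' --pt "0 0 0" --pt "0 0 0" --turn '[0,0]'

```text
t: 14.15
eef_pos: [521.4, 42.3, 107.9]
tcp_rot: [1.397, 1.57, -0.046]
ft_force: [-3.4, -0.5, 10.6]
opening: 0.504
```

carry_out --grip '[1,1,1]' --pt "0.002 0 0" --pt "0.001 0 0" --pt "0 0 0" --turn '[0,0,0]'

```text
t: 14.45
eef_pos: [521.3, 42.3, 107.5]
tcp_rot: [1.346, 1.57, -0.097]
ft_force: [-8.7, -0.8, 26.5]
opening: 0.503
```

The cap has bottomed (26 N). Turning anticlockwise, which is negative about the downward tool x.

carry_out --grip '[1,1,1,1,1]' --pt "0 0 0" --pt "0 0 0" --pt "0 0 0" --pt "0 0 0" --pt "0 0 0" --turn '[-0.03,-0.03,-0.03,-0.03,-0.03]'

```text
t: 14.95
eef_pos: [521.5, 42.7, 107.3]
tcp_rot: [1.333, 1.569, 0.364]
ft_force: [-7.3, 3.6, 21.3]
opening: 0.503
```

Run:
```python
from h import *
go(521,42.3,107); print(env.state()['moment'].round(2))
o=[]
im=cams.read_camera('scene')[180:290,290:400]
im2=cams.read_camera('side')[170:280,270:380]
cv2.imwrite('pics/turn.png',cv2.resize(np.hstack([im,im2]),None,fx=3.4,fy=3.4,interpolation=cv2.INTER_CUBIC))
```

```text
t 14.95 pos [521.5  42.7 107.3] yawY 34.49 j6 -0.65 F [-7.3  3.6 21.3] open 0.503
scaled shift [ 0.0006 -0.0013  0.0002]
[ 0.6   1.19 -0.11]
```

View pics/turn.png

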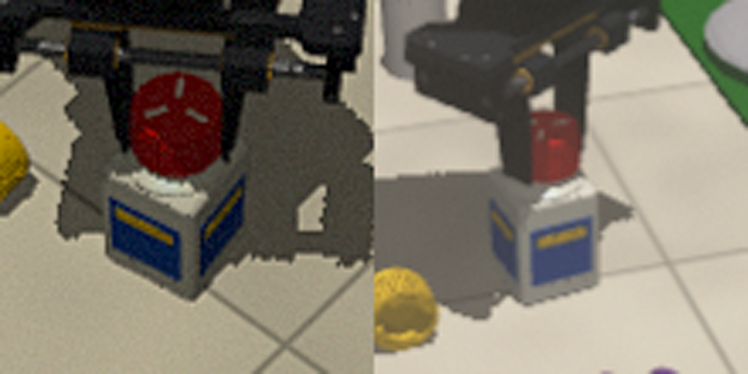

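The cap has turned with the gripper (27°, the spokes moved) and the bottle has stayed put and upright. Turning the remaining 36°.

carry_out --grip '[1,1,1,1,1]' --pt "0 0 0" --pt "0 0 0" --pt "0 0 0" --pt "0 0 0" --pt "0 0 0" --turn '[-0.04,-0.04,-0.04,-0.04,-0.04]'

```text
t: 15.55
eef_pos: [521.3, 42.7, 107.3]
tcp_rot: [0.797, 1.57, 0.458]
ft_force: [-7.4, 2.9, 23.4]
opening: 0.503
```

carry_out --grip '[1,1,1,1,1]' --pt "0 0 0" --pt "0 0 0" --pt "-0.006 0 0" --pt "-0.006 0 0" --pt "-0.006 0 0" --turn '[0,0,0,0,0]'

```text
t: 16.05
eef_pos: [521.3, 42.5, 115.1]
tcp_rot: [1.421, 1.57, 1.077]
ft_force: [-0.4, 0.8, -0.2]
opening: 0.505
```

Run:
```python
from h import *
go(521,42.3,107); print(env.state()['moment'].round(2))
```

```text
t 16.05 pos [521.3  42.5 115.1] yawY 70.28 j6 -1.27 F [-0.4  0.8 -0.2] open 0.505
scaled shift [ 0.0162 -0.0006 -0.0003]
[0.04 0.05 0.  ]
```

The force is near zero, so the cap is free. Lifting it straight up about 105 mm.

carry_out --grip '[1,1,1,1,1]' --pt "-0.02 0 0" --pt "-0.03 0 0" --pt "-0.04 0 0" --pt "-0.04 0 0" --pt "-0.04 0 0" --turn '[0,0,0,0,0]'

```text
t: 16.55
eef_pos: [521.5, 42.2, 200.9]
tcp_rot: [0.311, 1.57, -0.033]
ft_force: [0.8, -0.4, 0.4]
opening: 0.5
```

carry_out --grip '[1,1,1,1,1]' --pt "-0.03 0 0" --pt "-0.01 0 0" --pt "0 0 0" --pt "0 0 0" --pt "0 0 0" --turn '[0,0,0,0,0]'

```text
t: 17.05
eef_pos: [521.1, 42.3, 218.8]
tcp_rot: [-2.889, 1.569, 3.05]
ft_force: [0.6, 0.2, -0.4]
opening: 0.498
```

Run:
```python
from h import *
go(521,42.3,107)
cv2.imwrite('pics/end.png',np.hstack([cams.read_camera('scene')[80:460,110:510],cams.read_camera('side')[60:440,150:550]]))
print(proj('scene',[521,42.3,117]),proj('side',[521,42.3,117]))
```

```text
t 17.05 pos [521.1  42.3 218.8] yawY 70.28 j6 -1.27 F [ 0.6  0.2 -0.4] open 0.498
scaled shift [2.237e-01 0.000e+00 1.000e-04]
[[341.33721003 212.3787625 ]] [[318.45975594 209.02098029]]
```

View pics/end.png

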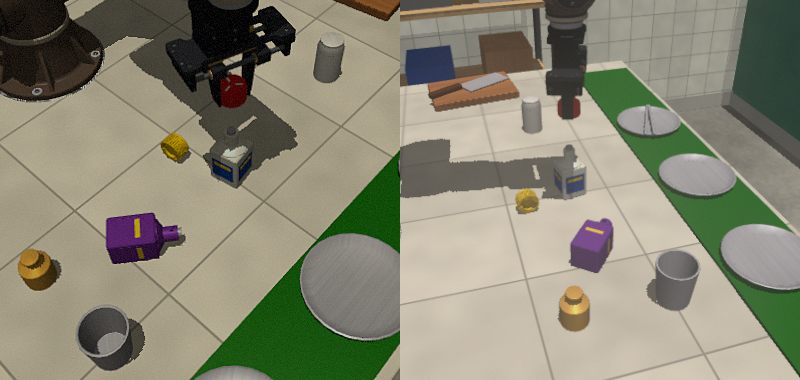

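The cap is in the fingers at scene crop (233,90). The open bottle stands with its mouth at full-frame (341,212), where I predicted it (341.3,212.4). Cup, shaker and weight look unmoved. Handing in.

Run:
```python
from cell import env
env.job_done()
```

```text
the job is handed in; nothing more can be done
```

I stood the bottle up, opened its safety cap and handed the job in at about 17 s of the 51 s, with the cap held about 90 mm above the mouth. No verdict is reported, so what follows is my own reading of the last checks.

- **Standing it up:** My first attempt failed. Pad friction held the bottle tilted in a full grip on the cap, so I laid it down again. I then gripped only the outer edge of the cap; the bottle swung upright when lifted, and I set it on the counter and let go.
- **Opening it:** I regripped the cap and pressed it until it bottomed. The wrist force there was about 26 N, more than the 12 N or so given for the press. I turned it 63° anticlockwise while pressed; the pictures at 27° showed the cap turning and the bottle staying put. It then lifted off with almost no force.
- **Last checks:**
  - The finger opening is 47–48 mm, matching the cap, and the wrist force is near zero.
  - The bottle stands with its mouth at pixel (341,212); I predicted (341.3,212.4).
  - The cup, shaker and weight look unmoved. I judged that by eye and did not measure it.
- **Disagreement:** The first pose fit of the lying bottle left corner errors of up to 3 pixels, but the wrist camera confirmed the pose before I gripped.

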